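# Close the last clamp on the pressure pot lid

### The arm

A 6-joint arm with a two-finger parallel gripper is mounted at the origin on the work surface. World frame = base frame: x ahead of the robot, y to its left, z up, the work surface at z = 0. Lengths are in m, angles in degrees, forces in N, time in s.
With the tool pointing down it reaches from about 0.35 to 0.875 m from the base axis. Payload 4.2 kg.
Tool frame: the origin (TCP) lies on the centre line of the jaws, within the pads' length; the fingertips stand 19 mm ahead of it and the grasp point (between the pads) is the TCP; x points along the fingers, y is the direction in which the jaws open and shut, and the axes are right-handed (so a half turn about x gives the same grasp; the last joint's range is limited). The gripper opens to 87 mm and grips with 3 to 60 N. Pads are 19 mm wide; open, the fingers measure 117 mm over their backs; the gripper's body (75 mm by 190 mm) begins 51 mm behind the grasp point.
Start: joints at [80.42, 22.042, 0.453, 0, -68.411, -14.817], TCP at [0.258, 0.569, 0.242] pointing down, gripper open.
Joint ranges: [-179.83, 179.83], [-69.29, 118.12], [-61.27, 80.66], [-181.25, 117.63], [-171.15, -9.14], [-177.46, 177.46]. Speed limits (degrees/s): [159.86, 159.86, 180, 180, 180, 180].

### API

Orientations are given as a 3x3 rotation matrix whose columns are the frame's x, y, z axes.
In Python, from station import * gives the robot as it stands.
- The arm moves only by the shell command python3 -m creep 'ROWS'. ROWS is JSON, a list of rows, each a list of 5 numbers: the opening, from 0 (shut) to 1 (fully open), then the shift along the world's x, y, z in mm, then the turn about the world's z in rad. In form: [[jaw, x, y, z, turn], ...]. A call has exactly 8 rows; each row is the pose to reach, as a shift and turn from the pose measured when the call began; what a row does not reach only later rows make up. A row lasts 1/10 s, in which the tool goes at most 50 mm and 8.59 degrees, less where a joint would pass 70% of its speed; a pose out of reach is approached as far as the arm can. A call with a gripper value outside its range is refused whole. The fingers move at their own pace and stop on an object; the grip force is fixed at half the most. Time passes only in rows, so rows that repeat a pose let the fingers close, or fill a call up. It gives the time, the measured TCP pose, the force and the opening at its end, in the units of the state.
- sense(): the state, without advancing time (a new reading comes with each control period).
- capture(name): name is "scene" or "top" or "wrist"; returns a dict with "image" (480x640x3 uint8, blue, green, red), "z_map" (480x640 float32, m along the optical axis (not along the pixel's ray), 0 where there is no reading), "mtx" (3x3 intrinsics, pixels), "k1" (the pictures are not rectified: a ray, as slopes to the right and down, at radius r is drawn at 1 + k1 r^2 times it, then the intrinsics apply), "eye" and "attitude" of the camera in the world. Camera axes: x right, y up, looking along -z (the intrinsics and any distortion apply to the point x, -y, -z); pixel columns grow to the right and rows downward; lengths in m; the calibration is good to about 2 mm. A picture is of the moment at which its call begins.
- finish_job(): hands the job in, once; it reports no verdict.
Trained networks look in a picture, given as the dict that the camera call returned (one of the last four; its "shot" number tells which), for a name from the list of things; names that differ only in an ending like _2 or _b are one class to them, and where a whole thing is asked for, a point or a joint stands for the part that bears it (a point fixed in the world has none). Each returns a list of dicts, best first, with "confidence" (0 to 1); they miss things now and then, are a little off and sometimes report something else, mostly with a low value. They report only what shows in the picture. A call takes as long as a camera call.
- look_for(picture, thing): "box" ([left, top, right, bottom] in pixels, round what is visible of it).
- mark_of(picture, thing): "centre" ([column, row] in pixels: a listed point, or the origin of a listed thing).
The state is a dict: "time_s": time; "joints": joint angles; "joint_velocities": joint speeds; "effort": joint torques, N m; "tcp_pos": TCP position; "ee_rot": TCP orientation; "wrist_force": force on the tool from outside, world axes, zero at the start; "moment": the same for the moment, N m; "gripper_width": opening from 0.0 (shut) to 1.0 (fully open).
Only numpy, scipy, OpenCV 4.12 (cv2) and the standard library are available. Lean on these libraries where they do the work, as an engineer would, in place of code of your own. Each camera call takes 0.05 s, during which the arm holds its last target.

### The job

The lid of the pressure pot is on and three of its clamps are done up: close the fourth. Push the leaning swing bolt upright into its slot in the lid with a fingertip, then spin its wing nut clockwise, one wing stroke after another, until it is fully seated on the lid. Only push and stroke, without gripping or lifting anything; stop when the nut comes up solid instead of forcing it, and leave the bottles and other things around the pot where they are.

Things in the scene. Friction and masses are not known exactly. Their poses are not given: they have to be found in the camera images.
- pot: stainless pressure pot, does not move; origin under its centre on the table, z up. Shell 160 mm dia; lid 188 mm dia with flat rim 142 mm above the table and a 140 mm dia dome up to 178 mm; gauge and valves on the dome up to 230 mm, on the side away from the open clamp. Four swing-bolt clamps at 90 degrees around the rim: three done up, the open one on the pot's own -x side.
- pivot (a point): pivot of the open swing bolt, 108 mm from the pot's axis, 104 mm above the table; axes are the pot's: -x points straight out of the pot through the open clamp, z up. Above it the lid's ear (two prongs, slot open outward) reaches 118 mm from the pot's axis; the ear's top, where the nut seats, is 38 mm above this pivot.
- swing_bolt (a joint): lean of the open swing bolt, rad: 0 = upright, fully in the slot (a stop), growing as it leans outward from the pot. The 12 mm bolt reaches 62 mm from the pivot. Its pivot is stiff: the bolt stays where it is left and needs about 0.14 N m to swing (3 N at the nut); the nut rises as it swings in. With the nut loose it swings in freely; once seated the nut locks it.
- nut_turn (a joint): how far the wing nut on that bolt is unscrewed, rad: 0 = seated on the ear (a stop), 6.28 = one turn loose. Clockwise turning, seen from above, lowers it. It turns easily (about 0.02 N m, 1 N at a wing), stays where it is left and sinks 1.75 mm per turn.
- nut_mid (a point): point on the wing nut's axis, 22 mm above the nut's underside, so 60 mm from the pivot when seated; x runs along the two wings, z along the bolt away from the pivot. The wings reach from 12 to 32 mm above the nut's underside, span 64 mm tip to tip and are 5 mm thick; between them is a hub 23 mm dia, 15 mm high.
- wing_nut: the brass wing nut itself; origin at the centre of its underside, same axes as nut_mid
- amber_bottle_a: amber glass bottle with black cap, 46 mm diameter, 112 mm tall, standing beside the pot; loose, a bystander. Origin: centre of its underside.
- amber_bottle_b: amber glass bottle with black cap, 42 mm diameter, 98 mm tall, standing on the other side of the open clamp; loose, a bystander. Origin: centre of its underside.
- spray_bottle: white trigger spray bottle, 64 mm diameter, 185 mm tall; loose, a bystander. Origin: centre of its underside.
- tape_roll: roll of brown tape lying flat, 100 mm diameter, 48 mm tall; loose, a bystander. Origin: centre of its underside.
- spanner: steel spanner lying flat, 170 mm long; loose, a bystander. Origin: under its middle, x along it.
- carton: small plain carton, 70 x 70 x 110 mm tall; loose, a bystander. Origin: centre of its underside.
- funnel_stand: steel dispensing funnel in a wire stand, 100 mm diameter with a side handle, 180 mm tall; loose, a bystander. Origin: centre of its underside.

How it is judged (in metres and radians):
On the way, in this order (a step that is already met when the one before it is completed fails the run):
1. the swing bolt stands upright in its slot, its nut still loose (value of joint swing_bolt below 0.12 rad and value of joint nut_turn above 2 rad), for 0.2 s.
2. the wing nut is seated on the lid with the bolt upright (value of joint swing_bolt below 0.12 rad and value of joint nut_turn below 0.25 rad), for 0.2 s.
At the end, for the whole second after the job is handed in: The swing bolt is within 0.12 rad of upright, the wing nut is within 0.25 rad of its seat and at rest, and every bystander is within 20 mm of where it stood (all of step 2 and velocity of joint nut_turn between -0.1 and 0.1 rad/s and distance of each of amber_bottle_a, amber_bottle_b, spray_bottle, tape_roll, spanner, carton, funnel_stand from where it was at the start of the episode below 0.02 m); the robot touches nothing.
It fails at once if the wing nut is gripped or forced (more than 40 N from the fingers) (contact force between the fingers and wing_nut above 40 N).
It fails at once if a bystander is knocked, lifted or carried (moved 20 mm or more) (distance of any of amber_bottle_a, amber_bottle_b, spray_bottle, tape_roll, spanner, carton, funnel_stand from where it was at the start of the episode above 0.02 m).
It also fails if it takes over 58 s, if anything falls off the work surface, if the arm or the gripper's body presses on something with over 40 N, if the wrist force passes 120 N, or if a joint passes its speed limit or range.

## Working session

There is one attempt and no reset: what is moved stays moved. The work goes in short steps, Python scripts to look and compute and a shell command to move; the robot and the scene stay as the last step left them, time stands still between calls to the robot, and variables do not carry over. Pictures are saved under pics/ and viewed, and the job is handed in when it is done.

```bash
ls; mkdir -p pics
cat > h.py <<'E'
from station import *
import numpy as np, cv2
def ray(p,uv):
    K=np.array(p["mtx"]);x=(uv[0]-K[0,2])/K[0,0];y=(uv[1]-K[1,2])/K[1,1]
    k=p["k1"];a,b=x,y
    for _ in range(20):
        s=1+k*(a*a+b*b);a,b=x/s,y/s
    return np.array([a,-b,-1.])
def pos(p,uv,d=None):
    r=ray(p,uv)
    if d is None:
        u,v=int(round(uv[0])),int(round(uv[1]));w=p["z_map"][max(v-1,0):v+2,max(u-1,0):u+2];w=w[w>0];d=np.median(w) if len(w) else np.nan
    return np.array(p["eye"])+np.array(p["attitude"])@(r*d)
def posz(p,uv,z):
    r=np.array(p["attitude"])@ray(p,uv);e=np.array(p["eye"]);return e+r*(z-e[2])/r[2]
def proj(p,P):
    c=np.array(p["attitude"]).T@(np.array(P)-np.array(p["eye"]));a,b=c[0]/-c[2],-c[1]/-c[2]
    s=1+p["k1"]*(a*a+b*b);K=np.array(p["mtx"]);return K[0,0]*a*s+K[0,2],K[1,1]*b*s+K[1,2]
E
python3 - <<'E'
from h import *
np.set_printoptions(precision=4,suppress=True)
s=sense();print(s["time_s"],s["tcp_pos"],s["ee_rot"],s["gripper_width"])
for n in ["scene","top","wrist"]:
    p=capture(n);cv2.imwrite(f"pics/{n}0.png",p["image"]);print(n,p["eye"])
    for t in ["pot","pivot","nut_mid","wing_nut","amber_bottle_a","spray_bottle","tape_roll","spanner","carton","funnel_stand"]:
        for d in mark_of(p,t)[:2]:
            print(t,round(d["confidence"],2),np.round(d["centre"],1),pos(p,d["centre"]))
E
```

```text
pics
0.0 [0.2579 0.5687 0.2404] [[-0.0009 -0.4132 -0.9106]
 [-0.002  -0.9106  0.4132]
 [-1.      0.0022 -0.0001]] 1.0002298672031837
scene [ 1.4567 -0.3069  0.843 ]
pot 0.59 [306.6 296.8] [ 0.6359 -0.0334  0.0593]
pivot 0.59 [322.  288.2] [ 0.6738 -0.0119  0.1086]
nut_mid 0.71 [323.4 275.9] [ 0.6956 -0.0172  0.1605]
nut_mid 0.35 [318.6 290. ] [ 0.6745 -0.0197  0.1066]
wing_nut 0.45 [323.8 281.3] [ 0.7004 -0.0182  0.1506]
amber_bottle_a 0.8 [370.5 309.7] [0.6903 0.0959 0.0259]
amber_bottle_a 0.72 [262.4 332. ] [ 0.6762 -0.1462  0.0296]
spray_bottle 0.68 [474.4 281.2] [0.6926 0.3653 0.0283]
tape_roll 0.93 [159.7 286. ] [ 0.4536 -0.3331  0.0315]
spanner 0.68 [407.2 226.2] [0.4079 0.3379 0.0076]
carton 0.74 [460.  232.6] [0.515  0.4362 0.0332]
funnel_stand 0.88 [138.2 355. ] [ 0.6256 -0.4069  0.0014]
top [0.4805 0.035  1.2654]
pot 0.41 [177.8 313.1] [0.4099 0.3412 0.0061]
pivot 0.61 [343.  194.9] [ 0.6693 -0.0162  0.1139]
nut_mid 0.55 [347.7 176. ] [ 0.732  -0.0309 -0.0008]
wing_nut 0.58 [345.7 184.2] [ 0.6844 -0.0192  0.1545]
amber_bottle_a 0.98 [396.3 209.9] [ 0.6458 -0.1318  0.0811]
amber_bottle_a 0.76 [287.  200.6] [0.66   0.1016 0.0742]
spray_bottle 0.74 [164.7 197.8] [0.6587 0.3647 0.0741]
tape_roll 0.91 [480.3 322.7] [ 0.4074 -0.338  -0.0021]
spanner 0.74 [177.4 315.4] [0.4048 0.3417 0.0068]
carton 0.86 [124.8 278.1] [0.484  0.4321 0.1023]
funnel_stand 0.88 [511.1 227. ] [ 0.6259 -0.4065  0.0003]
wrist [0.3194 0.5409 0.3843]
```

View pics/scene0.png

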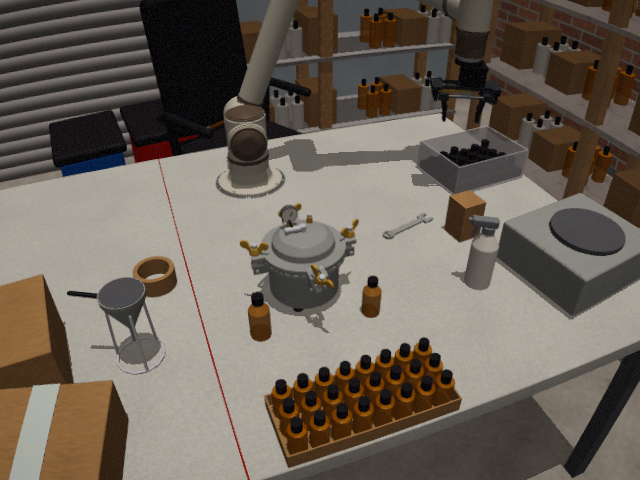

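View pics/top0.png

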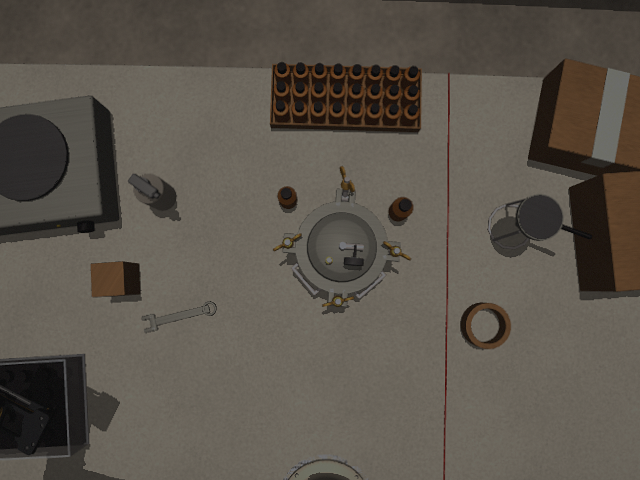

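Run:
```python
from h import *
np.set_printoptions(precision=4,suppress=True)
p=capture("top")
im=p["image"];cv2.imwrite("pics/topz.png",cv2.resize(im[120:300,260:440],(720,720),interpolation=cv2.INTER_CUBIC)[:600])
np.save("top.npy",p["z_map"])
# points
K=np.array(p["mtx"]);print(K,p["k1"])
pts=[];
for v in range(120,330):
    for u in range(240,440):
        if p["z_map"][v,u]>0: pts.append(np.r_[pos(p,(u,v),p["z_map"][v,u]),u,v])
P=np.array(pts);np.save("P.npy",P)
# rim circle: dome points above .15
q=P[(P[:,2]>.136)&(P[:,2]<.148)]
print(len(q),q[:,:2].min(0),q[:,:2].max(0),q[:,:3].mean(0))
s=capture("scene");cv2.imwrite("pics/scenez.png",cv2.resize(s["image"][230:350,240:400],(800,600),interpolation=cv2.INTER_CUBIC))
print(np.array(s["mtx"]))
```

```text
[[561.6764   0.     316.2757]
 [  0.     561.6764 241.6591]
 [  0.       0.       1.    ]] -0.05267940837762613
3536 [ 0.4414 -0.1355] [0.7156 0.1048] [ 0.5596 -0.0139  0.1417]
[[536.9831   0.     320.1278]
 [  0.     536.9831 249.9128]
 [  0.       0.       1.    ]]
```

View pics/topz.png

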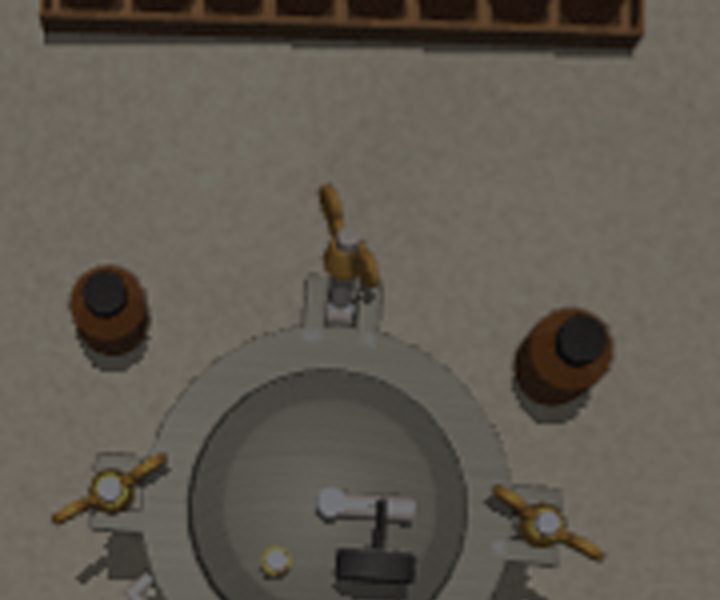

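View pics/scenez.png

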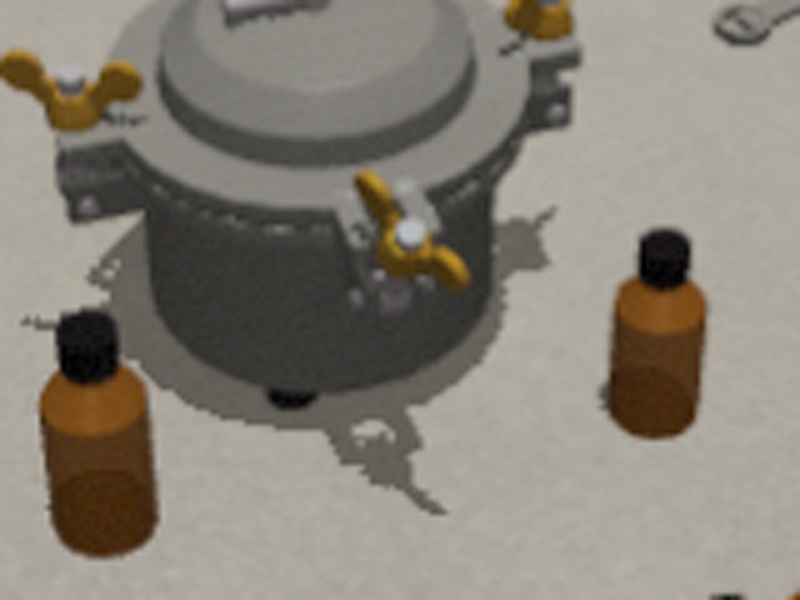

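Run:
```python
import numpy as np
from scipy.optimize import least_squares
np.set_printoptions(precision=4,suppress=True)
P=np.load("P.npy")
q=P[(P[:,2]>.138)&(P[:,2]<.146)]
c0=np.array([.556,-.015]);r=np.hypot(*(q[:,:2]-c0).T);q=q[(r>.066)&(r<.1)]
# outer edge per angle
a=np.arctan2(*(q[:,:2]-c0).T[::-1]);e=[]
for k in np.linspace(-np.pi,np.pi,73)[:-1]:
    m=(a>=k)&(a<k+np.pi/36)
    if m.any():
        t=q[m];e.append(t[np.argmax(np.hypot(*(t[:,:2]-c0).T)),:2])
e=np.array(e)
f=least_squares(lambda x:np.hypot(e[:,0]-x[0],e[:,1]-x[1])-x[2],[*c0,.094],loss="soft_l1",f_scale=.001);print(f.x,len(e))
f2=least_squares(lambda x:np.hypot(e[:,0]-x[0],e[:,1]-x[1])-.094,c0,loss="soft_l1",f_scale=.001);print(f2.x)
# outboard region points
m=(P[:,0]>.645)&(abs(P[:,1]+.02)<.05)&(P[:,2]>.06)
for row in P[m][np.argsort(P[m][:,0])]: print(np.round(row,4)) if row[2]>.1 else None
```

```text
[ 0.5597 -0.0146  0.0936] 72
[ 0.5597 -0.0146]
[  0.645   -0.0398   0.1405 355.     205.    ]
[  0.6451  -0.0298   0.1383 350.     205.    ]
[  0.6451   0.0049   0.1448 333.     204.    ]
[  0.6451  -0.0458   0.1409 358.     205.    ]
[  0.6452   0.0068   0.1438 332.     204.    ]
[  0.6453   0.0149   0.1416 328.     204.    ]
[  0.6453   0.0128   0.1419 329.     204.    ]
[  0.6454  -0.0439   0.139  357.     205.    ]
[  0.6454   0.0209   0.1399 325.     204.    ]
[  0.6454   0.0028   0.143  334.     204.    ]
[  0.6455   0.0108   0.1413 330.     204.    ]
[  0.6455   0.0088   0.1414 331.     204.    ]
[  0.6457  -0.05     0.1381 360.     205.    ]
[  0.6457  -0.0073   0.1433 339.     204.    ]
[  0.6458   0.0168   0.1379 327.     204.    ]
[  0.6458  -0.0013   0.1413 336.     204.    ]
[  0.6458  -0.0053   0.1419 338.     204.    ]
[  0.6459  -0.0093   0.1425 340.     204.    ]
[  0.6459   0.0188   0.1363 326.     204.    ]
[  0.646    0.0007   0.1399 335.     204.    ]
[  0.646   -0.0033   0.1403 337.     204.    ]
[  0.646   -0.0154   0.1426 343.     204.    ]
[  0.6461  -0.0134 
[... 22310 characters left out ...]
.7156  -0.0076   0.1417 340.     170.    ]
[  0.7161  -0.0073   0.1491 340.     169.    ]
[  0.7162  -0.0108   0.1588 342.     168.    ]
[  0.7164  -0.0129   0.1578 343.     168.    ]
[  0.7167  -0.0149   0.1568 344.     168.    ]
[  0.7174  -0.0091   0.153  341.     168.    ]
[  0.7179  -0.0072   0.15   340.     168.    ]
[  0.7183  -0.0108   0.1582 342.     167.    ]
[  0.7185  -0.0089   0.1571 341.     167.    ]
[  0.7187  -0.0129   0.1567 343.     167.    ]
[  0.7193  -0.007    0.1529 340.     167.    ]
[  0.7198  -0.0087   0.1607 341.     166.    ]
[  0.7204  -0.0108   0.1578 342.     166.    ]
[  0.721   -0.0129   0.1557 343.     166.    ]
[  0.7213  -0.0069   0.1534 340.     166.    ]
```

```bash
python3 -m creep '[[0,20,-20,25,0.1],[0,50,-55,40,0.2],[0,80,-90,50,0.3],[0,112,-126,50,0.379],[0,144,-162,50,0.379],[0,176,-198,50,0.379],[0,208,-234,50,0.379],[0,240,-270,50,0.379]]'
```

```text
time_s: 2.55
tcp_pos: [0.4991, 0.2976, 0.2919]
ee_rot: [[0.001, -0.046, -0.999], [0.0, -0.999, 0.046], [-1.0, -0.001, -0.0]]
wrist_force: [0.9, 0.3, 1.2]
gripper_width: 0.355
```

```bash
python3 -m creep '[[0,32,-36,0,0],[0,64,-72,0,0],[0,96,-108,0,0],[0,128,-144,0,0],[0,160,-180,0,0],[0,192,-216,0,0],[0,224,-252,0,0],[0,256,-288,0,0]]'
python3 - <<'E'
from h import *
p=capture("wrist");cv2.imwrite("pics/w1.png",p["image"])
np.set_printoptions(precision=4,suppress=True)
print(sense()["ee_rot"])
for t in ["nut_mid","wing_nut","pivot"]:
    for d in mark_of(p,t)[:2]: print(t,d["confidence"],d["centre"],pos(p,d["centre"]))
E
```

```text
time_s: 3.35
tcp_pos: [0.7562, 0.0079, 0.2919]
ee_rot: [[0.001, -0.046, -0.999], [0.0, -0.999, 0.046], [-1.0, -0.0, -0.001]]
wrist_force: [1.0, 1.1, 0.9]
gripper_width: 0.006
[[ 0.0001 -0.0531 -0.9986]
 [-0.0026 -0.9986  0.0531]
 [-1.      0.0026 -0.0003]]
```

View pics/w1.png

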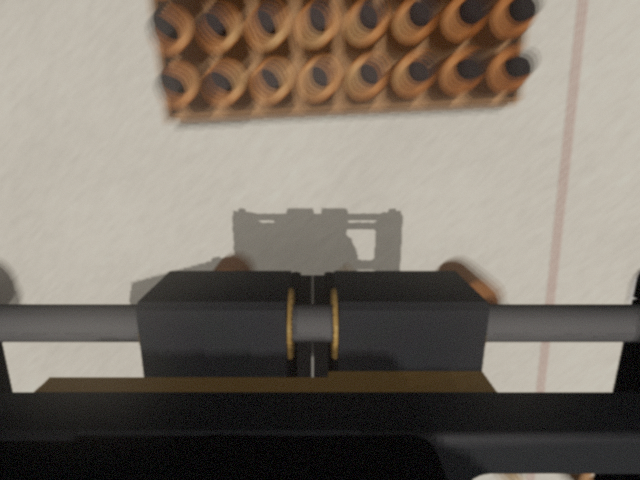

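```bash
python3 -m creep '[[0,10,-20,-10,0],[0,22,-30,-40,0],[0,22,-30,-75,0],[0,22,-30,-105,0],[0,22,-30,-115,0],[0,22,-30,-115,0],[0,22,-30,-115,0],[0,22,-30,-115,0]]'
python3 - <<'E'
from h import *
for n in ["scene","top"]:
    p=capture(n);im=p["image"]
    z=im[220:340,240:400] if n=="scene" else im[120:255,260:440]
    cv2.imwrite(f"pics/{n}2.png",cv2.resize(z,(800,600),interpolation=cv2.INTER_CUBIC))
E
```

```text
time_s: 4.35
tcp_pos: [0.7785, -0.0212, 0.1783]
ee_rot: [[0.003, -0.048, -0.999], [0.0, -0.999, 0.048], [-1.0, -0.001, -0.003]]
wrist_force: [0.2, -0.2, 0.5]
gripper_width: 0.007
```

View pics/scene2.png

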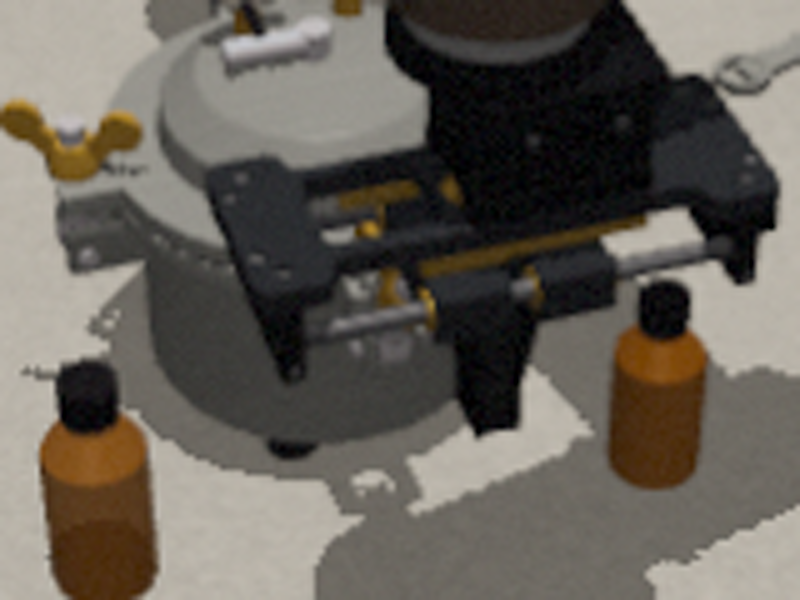

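View pics/top2.png

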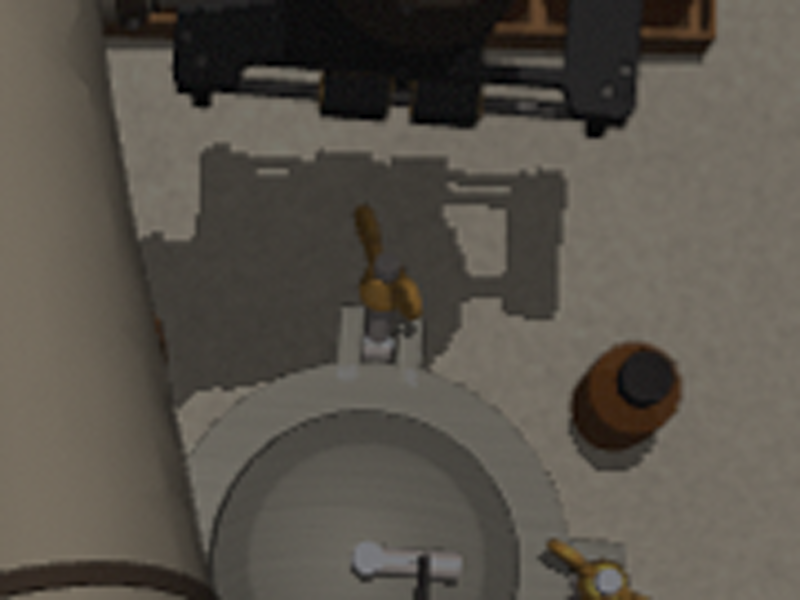

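```bash
python3 -m creep '[[0,-15,0,0,0],[0,-35,0,0,0],[0,-48,0,0,0],[0,-55,0,0,0],[0,-60,0.5,0,0],[0,-65,0.5,0,0],[0,-70,1,0,0],[0,-75,1,0,0]]'
python3 - <<'E'
from h import *
for n in ["scene"]:
    p=capture(n);im=p["image"]
    z=im[220:340,240:400]
    cv2.imwrite(f"pics/{n}3.png",cv2.resize(z,(800,600),interpolation=cv2.INTER_CUBIC))
E
```

```text
time_s: 5.25
tcp_pos: [0.7045, -0.0204, 0.1788]
ee_rot: [[0.006, -0.048, -0.999], [0.001, -0.999, 0.048], [-1.0, -0.001, -0.006]]
wrist_force: [5.1, -0.4, 3.3]
gripper_width: 0.005
```

View pics/scene3.png

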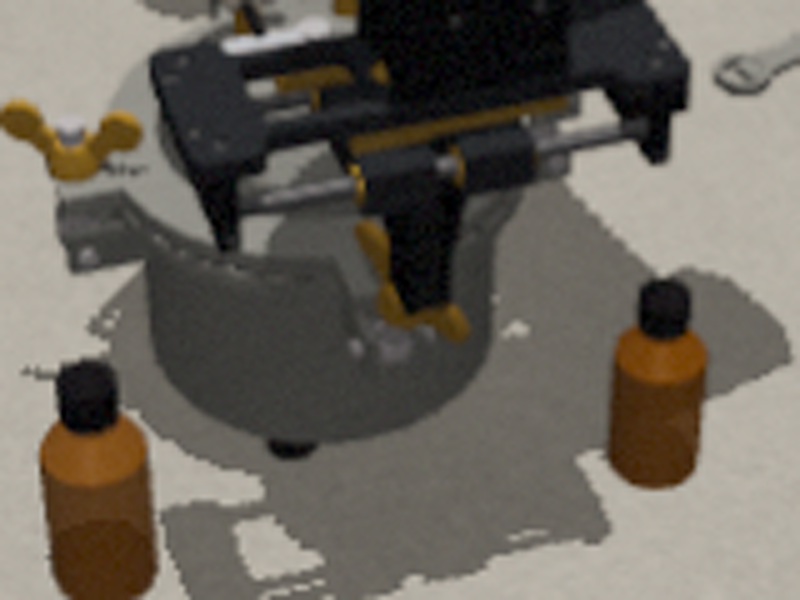

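```bash
python3 -m creep '[[0,20,0,3,0],[0,45,0,3,0],[0,45,0,-11,0],[0,40,0,-12,0],[0,30,0,-12,0],[0,20,0,-12,0],[0,15,0,-12,0],[0,10,0,-12,0]]'
python3 - <<'E'
from h import *
for n in ["scene"]:
    p=capture(n);im=p["image"]
    z=im[220:340,240:400]
    cv2.imwrite(f"pics/{n}4.png",cv2.resize(z,(800,600),interpolation=cv2.INTER_CUBIC))
E
```

```text
time_s: 6.1
tcp_pos: [0.713, -0.0207, 0.167]
ee_rot: [[0.006, -0.048, -0.999], [0.0, -0.999, 0.048], [-1.0, -0.001, -0.006]]
wrist_force: [1.2, -1.2, -0.5]
gripper_width: 0.001
```

View pics/scene4.png

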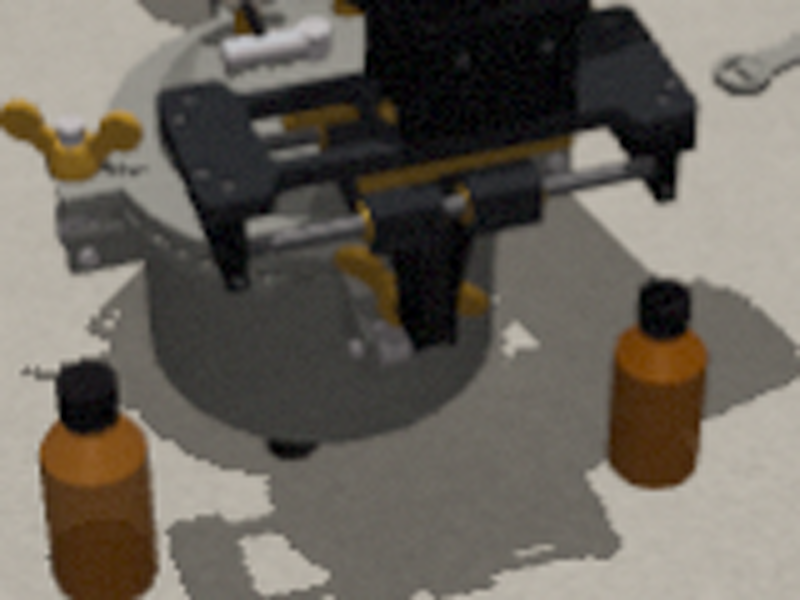

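```bash
python3 -m creep '[[0,-4,0,0,0],[0,-8,0,1,0],[0,-11,0,2,0],[0,-14,0,3,0],[0,-16,0.5,3,0],[0,-18,0.5,3,0],[0,-20,0.5,3,0],[0,-21,0.5,3,0]]'
python3 - <<'E'
from h import *
for n in ["scene"]:
    p=capture(n);im=p["image"]
    z=im[220:340,240:400]
    cv2.imwrite(f"pics/{n}5.png",cv2.resize(z,(800,600),interpolation=cv2.INTER_CUBIC))
E
```

```text
time_s: 6.95
tcp_pos: [0.6915, -0.0201, 0.1705]
ee_rot: [[0.006, -0.048, -0.999], [0.001, -0.999, 0.048], [-1.0, -0.001, -0.006]]
wrist_force: [4.6, -0.0, 5.1]
gripper_width: 0.006
```

View pics/scene5.png

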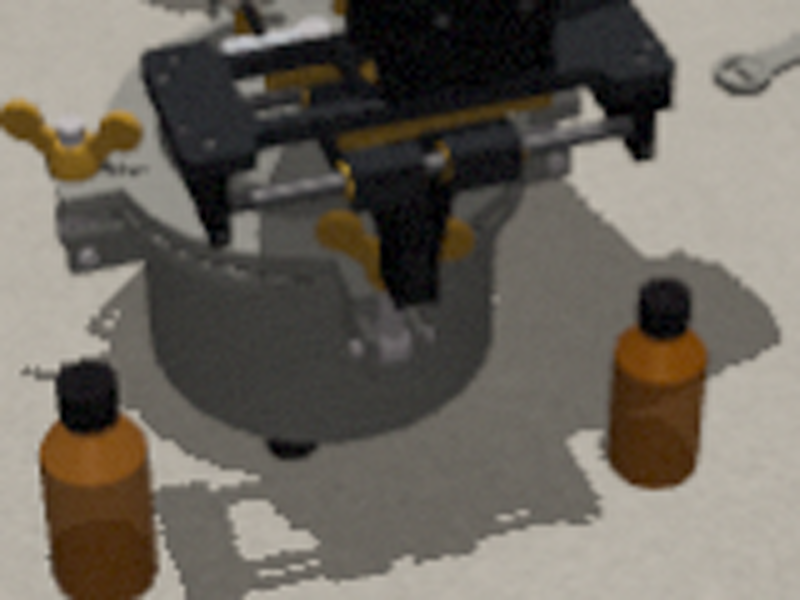

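```bash
python3 -m creep '[[0,-1,0,1,0],[0,-2,0,1,0],[0,-3,0,1,0],[0,-4,0,1,0],[0,-4,0,1,0],[0,-4,0,1,0],[0,-4,0,1,0],[0,-4,0,1,0]]'
```

```text
time_s: 7.8
tcp_pos: [0.6872, -0.02, 0.1713]
ee_rot: [[0.005, -0.048, -0.999], [0.001, -0.999, 0.048], [-1.0, -0.001, -0.005]]
wrist_force: [3.6, 0.3, 4.0]
gripper_width: 0.004
```

```bash
python3 -m creep '[[0,-1,0,0,0],[0,-2,0,0,0],[0,-3,0,0,0],[0,-3,0,0,0],[0,-3,0,0,0],[0,-3,0,0,0],[0,-3,0,0,0],[0,-3,0,0,0]]'
```

```text
time_s: 8.6
tcp_pos: [0.6865, -0.0199, 0.1717]
ee_rot: [[0.011, -0.048, -0.999], [0.001, -0.999, 0.048], [-1.0, -0.002, -0.011]]
wrist_force: [8.3, 0.1, 2.4]
gripper_width: 0.006
```

Run:
```python
from h import *
p=capture("scene");im=p["image"]
cv2.imwrite("pics/scene6.png",cv2.resize(im[220:340,240:400],(800,600),interpolation=cv2.INTER_CUBIC))
```

```text
(no output)
```

View pics/scene6.png

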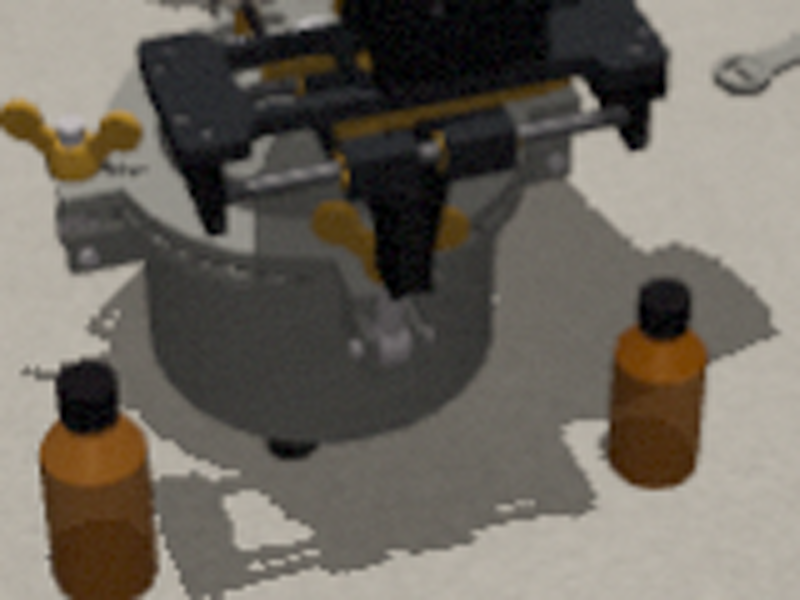

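```bash
python3 -m creep '[[0,10,0,0,0],[0,35,0,0,0],[0,75,0,20,0],[0,95,0,40,0],[0,95,0,40,0],[0,95,0,40,0],[0,95,0,40,0],[0,95,0,40,0]]'
python3 - <<'E'
from h import *
np.set_printoptions(precision=4,suppress=True)
p=capture("top");im=p["image"]
cv2.imwrite("pics/top7.png",cv2.resize(im[150:240,300:420],(800,600),interpolation=cv2.INTER_CUBIC))
for t in ["nut_mid"]:
    for d in mark_of(p,t)[:2]: print(t,d["confidence"],d["centre"],posz(p,d["centre"],.172))
P=[]
for v in range(150,215):
    for u in range(315,375):
        z=p["z_map"][v,u]
        if z>0: P.append(np.r_[pos(p,(u,v),z),u,v])
P=np.array(P);m=(P[:,2]>.15)&(P[:,0]>.645)&(P[:,2]<.2);Q=P[m]
hsv=cv2.cvtColor(im,cv2.COLOR_BGR2HSV)
for r in Q: print(r, hsv[int(r[4]),int(r[3])])
p=capture("scene");im=p["image"]
cv2.imwrite("pics/scene7.png",cv2.resize(im[240:320,270:376],(800,600),interpolation=cv2.INTER_CUBIC))
for d in mark_of(p,"nut_mid")[:1]: print(d)
E
```

```text
time_s: 9.45
tcp_pos: [0.7797, -0.0199, 0.2103]
ee_rot: [[0.007, -0.048, -0.999], [0.001, -0.999, 0.048], [-1.0, -0.001, -0.007]]
wrist_force: [0.3, -0.3, -0.4]
gripper_width: 0.006
nut_mid 0.67 [343.8, 193.6] [ 0.6624 -0.0151  0.172 ]
nut_mid 0.51 [345.4, 188.7] [ 0.6722 -0.018   0.172 ]
[  0.6813   0.0085   0.1691 332.     184.    ] [ 16 122  69]
[  0.6809   0.0066   0.172  333.     184.    ] [ 17 142  88]
[  0.6804   0.0047   0.175  334.     184.    ] [ 17 127  86]
[  0.6795   0.0085   0.1682 332.     185.    ] [ 18 175  92]
[  0.6788   0.0066   0.1722 333.     185.    ] [ 18 168 106]
[  0.6785   0.0047   0.1744 334.     185.    ] [ 18 165 113]
[  0.6786   0.0027   0.1742 335.     185.    ] [ 18 160 116]
[  0.6786   0.0008   0.1743 336.     185.    ] [ 18 148 110]
[  0.6784  -0.0012   0.1759 337.     185.    ] [ 18 113  86]
[  0.6777   0.0084   0.1669 332.     186.    ] [ 18 181  55]
[  0.6768   0.0065   0.1722 333.     186.    ] [ 18 163  78]
[  0.6773   0.0045   0.1702 334.     186.    ] [ 19 165 111]
[  0.6766   0.0027   0.1743 335.     186.    ] [ 22 159 125]
[  0.6758   0.000
[... 8934 characters left out ...]
0226   0.152  347.     198.    ] [ 18 177  46]
[  0.6565  -0.0382   0.1584 355.     198.    ] [ 19 134  40]
[  0.6559  -0.04     0.1621 356.     198.    ] [ 18 172  43]
[  0.6552  -0.0416   0.167  357.     198.    ] [ 17 157  65]
[  0.6534  -0.0428   0.1785 358.     198.    ] [ 18 167  84]
[  0.6544  -0.0452   0.1726 359.     198.    ] [ 18 174  88]
[  0.6541  -0.0469   0.1753 360.     198.    ] [ 17 118  82]
[  0.6548  -0.0424   0.1569 357.     199.    ] [ 18 137  41]
[  0.6535  -0.0437   0.1655 358.     199.    ] [ 18 180  44]
[  0.6534  -0.0456   0.1668 359.     199.    ] [ 18 186  52]
[  0.6535  -0.0477   0.1661 360.     199.    ] [16 75 75]
{'centre': [319.2, 262.7], 'confidence': 0.46}
```

View pics/top7.png

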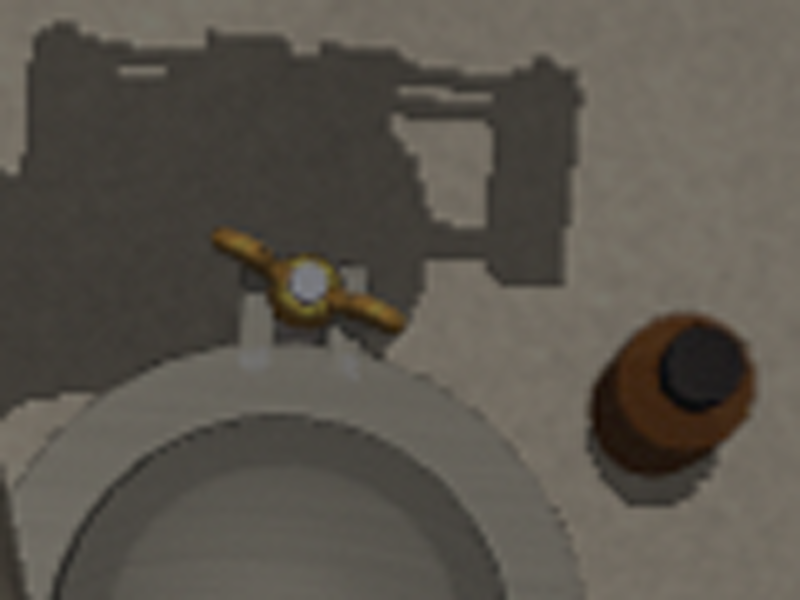

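View pics/scene7.png

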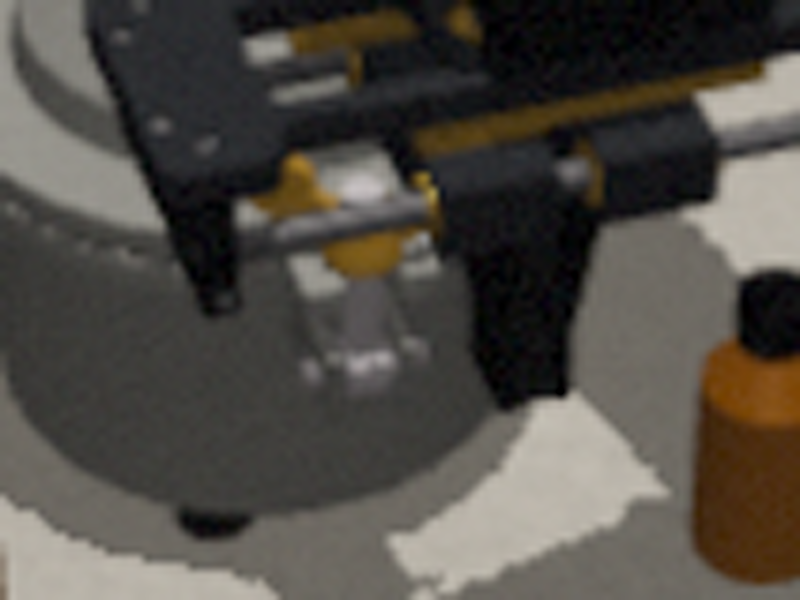

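```bash
python3 -m creep '[[0,-15,-4,0,0],[0,-45,-10,0,0],[0,-78,-17,0,0],[0,-95,-20,0,0],[0,-95,-20,0,0],[0,-95,-20,-15,0],[0,-95,-20,-28,0],[0,-95,-20,-30,0]]'
```

```text
time_s: 10.45
tcp_pos: [0.6852, -0.0396, 0.1789]
ee_rot: [[0.006, -0.048, -0.999], [0.001, -0.999, 0.048], [-1.0, -0.001, -0.006]]
wrist_force: [-0.1, 0.3, -0.8]
gripper_width: 0.007
```

```bash
python3 -m creep '[[0,-10,-7,0,0],[0,-18,-7.5,0,0],[0,-26,-6.5,0,0],[0,-32,-4,0,0],[0,-37,0,0,0],[0,-41,7,0,0],[0,-42.5,14,0,0],[0,-42.5,20,0,0]]'
python3 - <<'E'
from h import *
p=capture("scene");im=p["image"]
cv2.imwrite("pics/scene8.png",cv2.resize(im[220:340,240:400],(800,600),interpolation=cv2.INTER_CUBIC))
E
```

```text
time_s: 11.25
tcp_pos: [0.6424, -0.0191, 0.179]
ee_rot: [[0.005, -0.047, -0.999], [0.001, -0.999, 0.047], [-1.0, -0.001, -0.005]]
wrist_force: [-0.2, -1.4, 1.1]
gripper_width: 0.001
```

View pics/scene8.png

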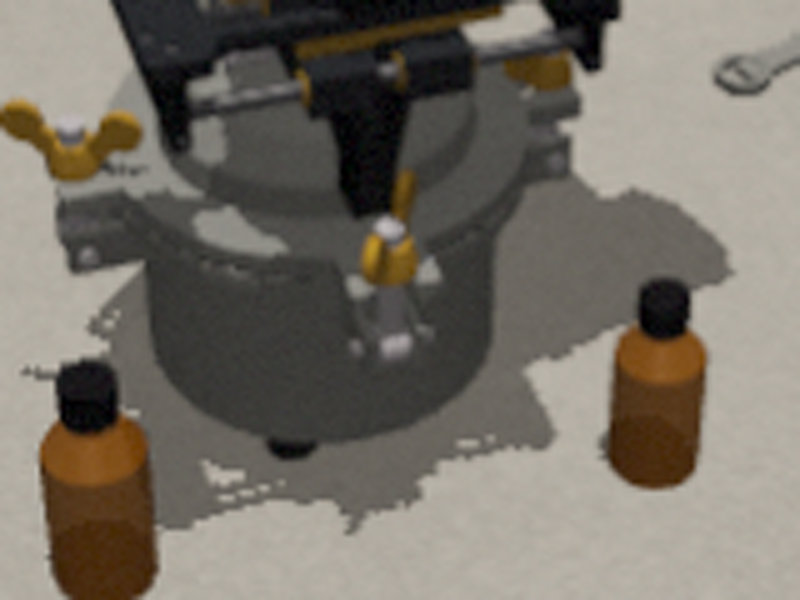

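```bash
python3 -m creep '[[0,0,2,0,0],[0,0,4,0,0],[0,0.5,6,0,0],[0,1,8,0,0],[0,1.5,10,0,0],[0,2.5,12,0,0],[0,3.5,14,0,0],[0,3.5,14,0,0]]'
```

```text
time_s: 12.1
tcp_pos: [0.6462, -0.0039, 0.1789]
ee_rot: [[0.005, -0.046, -0.999], [0.001, -0.999, 0.046], [-1.0, -0.001, -0.005]]
wrist_force: [-0.5, 0.0, -0.0]
gripper_width: 0.008
```

```bash
python3 -m creep '[[0,1.5,1.5,0,0],[0,3,3,0,0],[0,4.5,4.5,0,0],[0,6,6,0,0],[0,7.5,7.5,0,0],[0,9,9,0,0],[0,10,10,0,0],[0,10,10,0,0]]'
```

```text
time_s: 12.9
tcp_pos: [0.6562, 0.0062, 0.1788]
ee_rot: [[0.005, -0.046, -0.999], [0.001, -0.999, 0.046], [-1.0, -0.001, -0.005]]
wrist_force: [-1.0, 0.3, -0.4]
gripper_width: 0.005
```

```bash
python3 -m creep '[[0,2,0.5,0,0],[0,4,1,0,0],[0,6,1.5,0,0],[0,8,1.5,0,0],[0,10,1.5,0,0],[0,12,1.5,0,0],[0,14,1.5,0,0],[0,14,1.5,0,0]]'
```

```text
time_s: 13.7
tcp_pos: [0.6707, 0.0078, 0.1787]
ee_rot: [[0.006, -0.046, -0.999], [0.001, -0.999, 0.046], [-1.0, -0.002, -0.006]]
wrist_force: [-0.1, -0.6, -0.7]
gripper_width: 0.007
```

```bash
python3 -m creep '[[0,2,-0.5,0,0],[0,4,-1,0,0],[0,6,-2,0,0],[0,8,-3,0,0],[0,10,-4,0,0],[0,12,-5,0,0],[0,14,-6.5,0,0],[0,14,-6.5,0,0]]'
python3 - <<'E'
from h import *
p=capture("scene");im=p["image"]
cv2.imwrite("pics/scene9.png",cv2.resize(im[220:340,240:400],(800,600),interpolation=cv2.INTER_CUBIC))
E
```

```text
time_s: 14.5
tcp_pos: [0.6851, 0.0011, 0.1788]
ee_rot: [[0.006, -0.046, -0.999], [0.001, -0.999, 0.046], [-1.0, -0.002, -0.006]]
wrist_force: [-0.2, -0.1, 0.3]
gripper_width: 0.008
```

View pics/scene9.png

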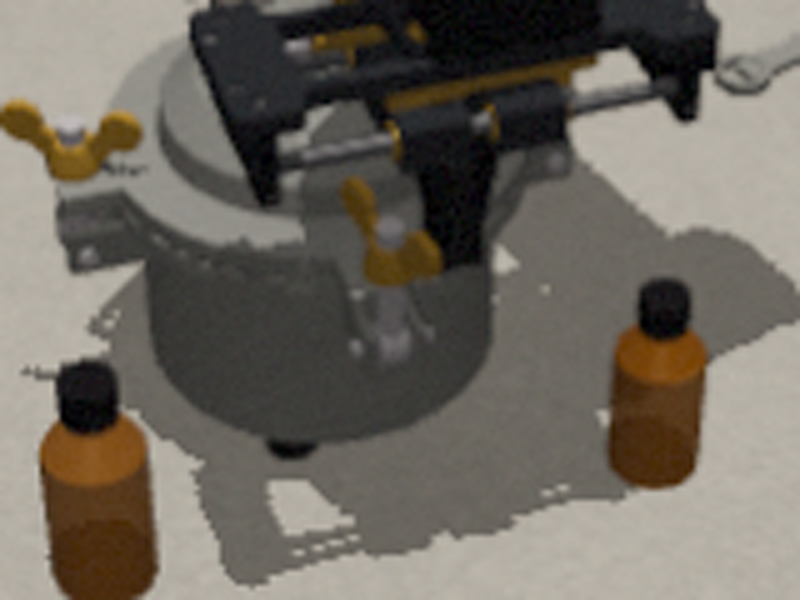

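```bash
python3 -m creep '[[0,1,-2,0,0],[0,2,-4,0,0],[0,3,-6,0,0],[0,4,-8,0,0],[0,5,-10,0,0],[0,6,-12,0,0],[0,6,-14,0,0],[0,6,-14,0,0]]'
```

```text
time_s: 15.35
tcp_pos: [0.691, -0.013, 0.1787]
ee_rot: [[0.006, -0.047, -0.999], [0.001, -0.999, 0.047], [-1.0, -0.002, -0.006]]
wrist_force: [-0.4, 1.5, 0.3]
gripper_width: 0.006
```

```bash
python3 -m creep '[[0,0.5,-2,0,0],[0,0.5,-4,0,0],[0,0.5,-6,0,0],[0,0.5,-8,0,0],[0,0,-10,0,0],[0,-0.5,-12,0,0],[0,-1,-14,0,0],[0,-1,-14,0,0]]'
```

```text
time_s: 16.15
tcp_pos: [0.69, -0.0274, 0.1788]
ee_rot: [[0.006, -0.047, -0.999], [0.001, -0.999, 0.047], [-1.0, -0.001, -0.006]]
wrist_force: [0.3, -0.0, 0.1]
gripper_width: 0.004
```

```bash
python3 -m creep '[[0,-0.5,-2,0,0],[0,-1.5,-4,0,0],[0,-2.5,-6,0,0],[0,-4,-8,0,0],[0,-6,-10,0,0],[0,-8,-12,0,0],[0,-9,-13,0,0],[0,-9,-13,0,0]]'
```

```text
time_s: 16.95
tcp_pos: [0.6807, -0.0408, 0.1789]
ee_rot: [[0.006, -0.047, -0.999], [0.001, -0.999, 0.047], [-1.0, -0.001, -0.006]]
wrist_force: [-0.3, 0.2, -0.3]
gripper_width: 0.003
```

Run:
```python
from h import *
p=capture("scene");im=p["image"]
cv2.imwrite("pics/scene10.png",cv2.resize(im[220:340,240:400],(800,600),interpolation=cv2.INTER_CUBIC))
```

View pics/scene10.png

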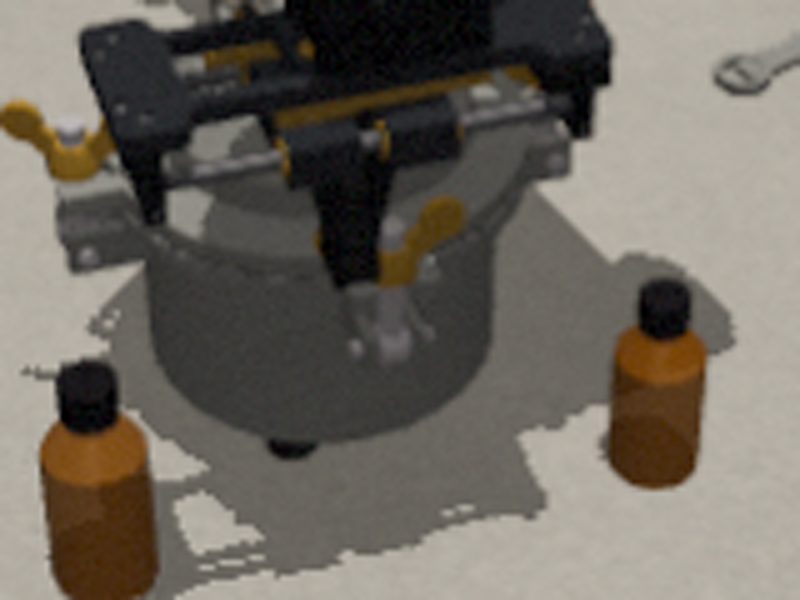

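```bash
python3 -m creep '[[0,-2,-1.5,0,0],[0,-4,-3,0,0],[0,-6,-4,0,0],[0,-8,-5,0,0],[0,-10,-5.5,0,0],[0,-12,-6,0,0],[0,-13.5,-6,0,0],[0,-13.5,-6,0,0]]'
```

```text
time_s: 17.8
tcp_pos: [0.6668, -0.0468, 0.1789]
ee_rot: [[0.005, -0.047, -0.999], [0.001, -0.999, 0.047], [-1.0, -0.001, -0.005]]
wrist_force: [0.8, -0.1, 0.8]
gripper_width: 0.006
```

```bash
python3 -m creep '[[0,-2,0,0,0],[0,-4,0,0,0],[0,-6,0.5,0,0],[0,-8,1,0,0],[0,-10,1.5,0,0],[0,-12,2,0,0],[0,-13,2.5,0,0],[0,-13,2.5,0,0]]'
```

```text
time_s: 18.6
tcp_pos: [0.6535, -0.0442, 0.1789]
ee_rot: [[0.005, -0.047, -0.999], [0.001, -0.999, 0.047], [-1.0, -0.001, -0.005]]
wrist_force: [1.0, -1.0, -0.8]
gripper_width: 0.005
```

```bash
python3 -m creep '[[0,-1.5,1,0,0],[0,-3,2,0,0],[0,-4.5,3.5,0,0],[0,-6,5,0,0],[0,-7.5,6.5,0,0],[0,-8.5,8,0,0],[0,-9,9.5,0,0],[0,-9,9.5,0,0]]'
```

```text
time_s: 19.4
tcp_pos: [0.6444, -0.0345, 0.1789]
ee_rot: [[0.005, -0.047, -0.999], [0.001, -0.999, 0.047], [-1.0, -0.001, -0.005]]
wrist_force: [0.7, 0.9, -0.2]
gripper_width: 0.008
```

```bash
python3 -m creep '[[0,-0.5,2,0,0],[0,-1,4,0,0],[0,-1.5,6,0,0],[0,-1.5,8,0,0],[0,-2,10,0,0],[0,-2,12,0,0],[0,-2,13,0,0],[0,-2,13,0,0]]'
python3 - <<'E'
from h import *
p=capture("scene");im=p["image"]
cv2.imwrite("pics/scene11.png",cv2.resize(im[240:320,270:376],(800,600),interpolation=cv2.INTER_CUBIC))
E
```

```text
time_s: 20.2
tcp_pos: [0.6429, -0.0275, 0.179]
ee_rot: [[0.004, -0.049, -0.999], [-0.008, -0.999, 0.049], [-1.0, 0.008, -0.005]]
wrist_force: [4.8, -18.7, -2.8]
gripper_width: 0.001
```

View pics/scene11.png

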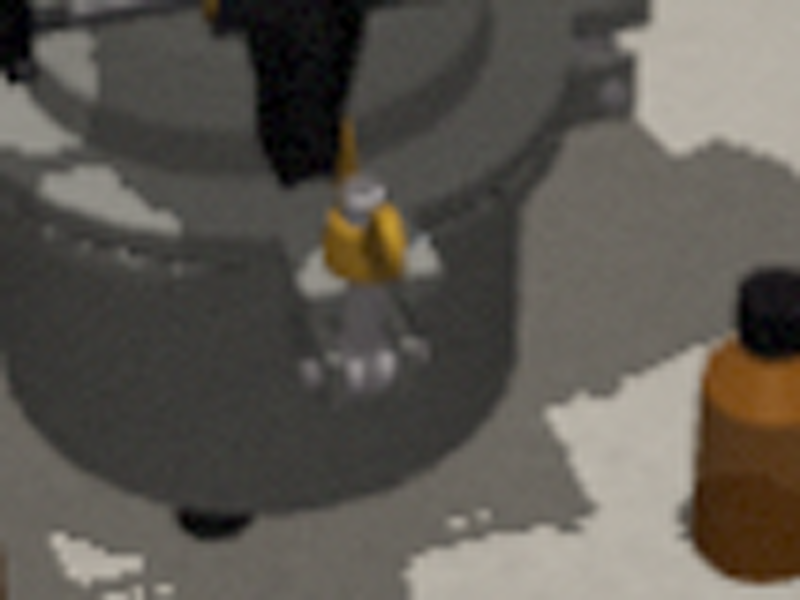

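```bash
python3 -m creep '[[0,-0.5,-8,0,0],[0,-0.5,-10,2,0],[0,0,-10,20,0],[0,0,-10,50,0],[0,0,10,80,0],[0,-20,50,90,0],[0,-30,90,90,0],[0,-40,130,90,0]]'
python3 - <<'E'
from h import *
np.set_printoptions(precision=4,suppress=True)
p=capture("top");im=p["image"]
cv2.imwrite("pics/top12.png",cv2.resize(im[150:240,300:420],(800,600),interpolation=cv2.INTER_CUBIC))
P=[]
for v in range(170,215):
    for u in range(325,365):
        z=p["z_map"][v,u]
        if z>0: P.append(np.r_[pos(p,(u,v),z),u,v])
P=np.array(P);Q=P[(P[:,2]>.168)&(P[:,0]>.635)&(P[:,2]<.2)];print(len(Q),np.median(Q[:,2]),Q[:,:3].min(0),Q[:,:3].max(0))
p=capture("scene");im=p["image"]
cv2.imwrite("pics/scene12.png",cv2.resize(im[240:320,270:376],(800,600),interpolation=cv2.INTER_CUBIC))
cv2.imwrite("pics/scene12f.png",im)
E
```

```text
time_s: 21.05
tcp_pos: [0.6022, 0.1048, 0.2702]
ee_rot: [[0.006, -0.049, -0.999], [-0.006, -0.999, 0.049], [-1.0, 0.005, -0.006]]
wrist_force: [-0.1, 1.3, -0.3]
gripper_width: 0.005
41 0.1719842211999114 [ 0.6362 -0.0229  0.1692] [ 0.6958 -0.016   0.1775]
```

View pics/top12.png

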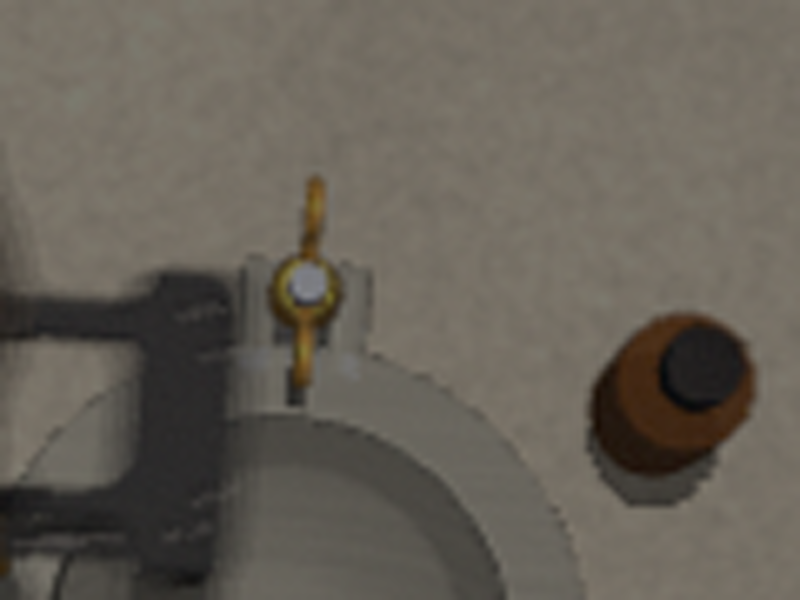

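View pics/scene12.png

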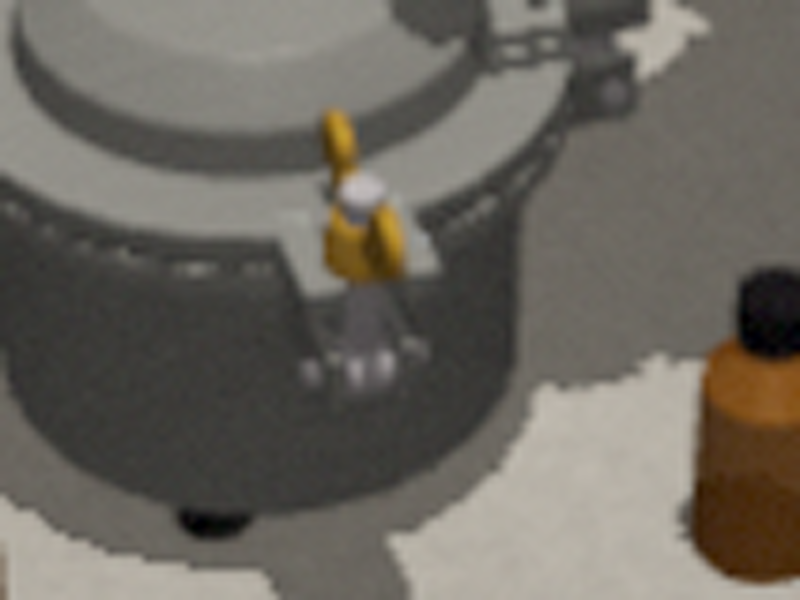

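```bash
python3 -m creep '[[0,0,30,20,0],[0,0,60,30,0],[0,0,80,30,0],[0,0,80,30,0],[0,0,80,30,0],[0,0,80,30,0],[0,0,80,30,0],[0,0,80,30,0]]'
python3 - <<'E'
from h import *
a=cv2.imread("pics/scene0.png");p=capture("scene");b=p["image"]
np.set_printoptions(precision=4,suppress=True)
for t in ["amber_bottle_a","tape_roll","funnel_stand","spray_bottle","carton","spanner"]:
    for d in mark_of(p,t)[:2]: print(t,round(d["confidence"],2),d["centre"])
q=capture("top");cv2.imwrite("pics/top13.png",cv2.resize(q["image"][150:240,300:420],(800,600),interpolation=cv2.INTER_CUBIC))
s=sense();print(s["time_s"],s["wrist_force"],s["tcp_pos"])
E
```

```text
time_s: 21.95
tcp_pos: [0.6017, 0.1867, 0.2995]
ee_rot: [[0.005, -0.044, -0.999], [-0.006, -0.999, 0.044], [-1.0, 0.005, -0.005]]
wrist_force: [0.3, 0.3, 0.3]
gripper_width: 0.005
amber_bottle_a 0.72 [369.1, 310.4]
amber_bottle_a 0.62 [260.8, 334.4]
tape_roll 0.7 [159.1, 283.7]
funnel_stand 0.83 [138.3, 354.5]
spray_bottle 0.63 [475.7, 282.3]
carton 0.65 [461.5, 231.0]
spanner 0.55 [407.3, 225.4]
22.35 [0.2804 0.1404 0.1086] [0.6017 0.1875 0.2997]
```

View pics/top13.png

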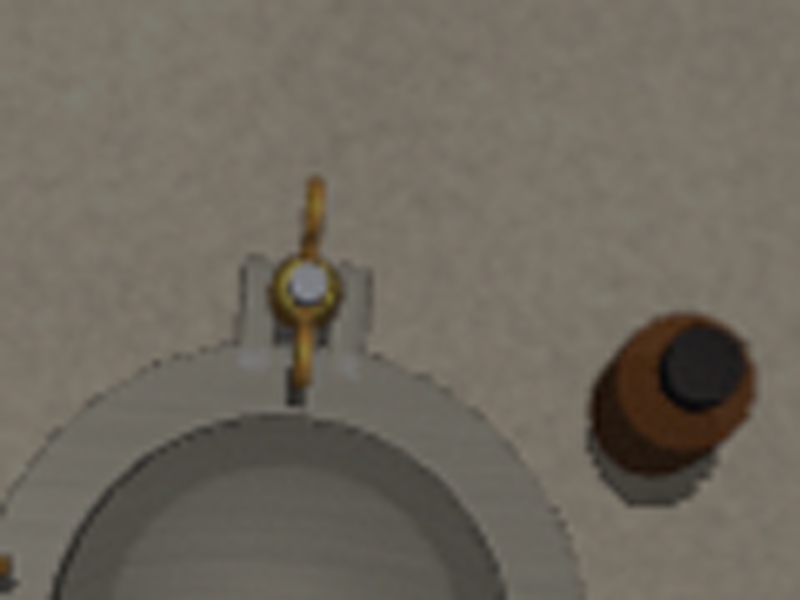

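```bash
python3 -c "
from station import *
print(finish_job())"
```

```text
the job is handed in; nothing more can be done
None
```

The fourth clamp is closed: the swing bolt is upright in its slot and the wing nut is seated. I handed the job in at about 22 s.

- **Bolt:** The first push sat too high and rode over the outer wing, so I backed off, lowered the fingertip and pushed again. It came up solid at about 8 N. That second push also unscrewed the nut slightly by turning its wings.
- **Nut:** I pushed it clockwise with the closed fingertips, circling the bolt, for about 430°. It then stopped dead at about 19 N, which is under the 40 N limit, and I backed off at once.
- **Last checks:** The bolt is upright in the top picture and the wings lie along the pot's radius. The wing tops dropped about 2 mm, to roughly 172 mm; I expected 174 mm when seated, so this agrees within the 2 mm calibration.
- **Surroundings:** The bystanders' marks in the scene picture are within about 3 pixels of where they began. The arm stands clear with about 0.3 N at the wrist.
- **Not confirmed directly:** I could not read the joint angles. "Fully seated" rests on the hard stop, the counted rotation and the height drop. That the nut was still loose enough when the bolt came upright rests on the 430° it then turned.

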